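# Rotate flat tins in a counter stock rack with a hold-down bar

### The arm

A 6-joint arm with a two-finger parallel gripper is mounted at the origin on the work surface. World frame = base frame: x ahead of the robot, y to its left, z up, the work surface at z = 0. Lengths are in mm, angles in rad, forces in N, time in s.
With the tool pointing down it reaches from about 275 to 750 mm from the base axis. Payload 10.2 kg.
Tool frame: the origin (TCP) lies between the finger pads; the fingertips stand 11 mm ahead of it and the grasp point (between the pads) lies 8 mm behind it (ctrl.tip_extent is the distance from the TCP to the fingertips, in mm); z points along the fingers, y is the direction in which the jaws open and shut (so a half turn about z gives the same grasp; the last joint's range is limited). The gripper opens to 85 mm and grips with 20 to 120 N. Pads are 22 mm wide; open, the fingers measure 114 mm over their backs; the gripper's body (76 mm by 85 mm) begins 54 mm behind the grasp point. The pads swing forward as they close: fully open they stand 13 mm farther back than shut.
Start: joints at [0.921, 0.313, 1.498, -0, 1.331, -0.223], TCP at [217.342, 477.906, 242.294] pointing down, gripper open.
Joint ranges: [-2.94, 2.94], [-0.97, 2.17], [0.19, 2.56], [-1.23, 4.37], [0.02, 3.11], [-2.88, 2.88]. Speed limits (rad/s): [2.39, 2.39, 3.01, 3.14, 3.14, 3.14].

### API

Orientations are given as a unit quaternion [w, x, y, z].
In Python, from rig import ctrl gives the robot as it stands.
- The arm moves only by the tool apply_moves, never from a script. Its argument "commands" is a list of rows, each a list of 5 numbers: the finger opening in cm, from 0 to 8.54, then the shift along the tool's x, y, z in cm, then the turn about the tool's z in rad. In form: [[jaw, dx, dy, dz, roll], ...]. A call has 1 to 12 rows; each row shifts and turns the commanded pose from where the row before left it, along the tool's axes as they then stand; what a row does not reach is not made up. A row lasts 1/12 s, in which the tool goes at most 41.7 mm and 7.16 degrees, less where a joint would pass 70% of its speed; a pose out of reach is approached as far as the arm can. A call with a gripper value outside its range is refused whole. The fingers move at their own pace and stop on an object; "squeeze" is the grip in N (left out, the last holds). Time passes only in rows, so rows that do not move let the fingers close. It gives the time, the measured TCP pose, the force and the opening at its end, in the units of the state.
- ctrl.sense(): the state, without advancing time (a new reading comes with each control period).
- ctrl.capture(name): name is "scene" or "top" or "wrist"; returns the picture (420x560x3 uint8, red, green, blue); there is no depth.
- ctrl.camera_info(name): a dict with "fov_y" (degrees; the focal length in pixels is half the picture's height over the tangent of half this angle, whatever the lens; pixels are square), "cx", "cy" (the principal point, pixels), "dist_coeffs" ([k1, k2, p1, p2, k3] as OpenCV has them; the pictures are not rectified), "camera_from_world" (4x4, takes a point from world to camera coordinates). Camera axes: x right, y down, z forward; pixel columns grow to the right and rows downward; lengths in mm; the calibration is good to about 2 mm. A picture is of the moment at which its call begins: read the wrist's pose just before it. camera_info takes no time and is no camera call; for the wrist camera it gives the pose at the moment of the call.
- ctrl.finish_job(): hands the job in, once; it reports no verdict.
The state is a dict: "time_s": time; "joints": joint angles; "dq": joint speeds; "tau": joint torques, N m; "eef_pos": TCP position; "ee_rot": TCP orientation; "force": force on the tool from outside, world axes, zero at the start; "wrist_torque": the same for the moment, N m; "grip_width": opening from 0.0 (shut) to 1.0 (fully open).
Only numpy, scipy, OpenCV 4.12 (cv2) and the standard library are available. Lean on these libraries where they do the work, as an engineer would, in place of code of your own. Each camera call takes 0.05 s, during which the arm holds its last target.

### The job

Restock the little counter rack, oldest stock first: swing the hold-down bar right up, slide the old tin forward out from beneath it to the front lip of the lane without lifting it out, and lay the new flat rectangular tin from the carton in the lane behind it. Then swing the bar fully down again over the new tin, with both tins flat in the lane, and leave the jar, small box, mug and round tin where they stand.

Things in the scene. Friction and masses are not known exactly. Their poses are not given: they have to be found in the camera images.
- rack: Fixed grey stock rack, one lane for two flat tins end to end. Origin at table height under the lane's centre; x along the lane to its back end (the front end, -x, faces roughly the robot), y across, z up. Lane floor 4 mm above the table. Lane 210 mm long (x -105 to 105), 62 mm wide inside; on all four sides lips 5 mm thick, rising only to 9 mm above the table.
- lane_front (a point): Foot of the front lip: the lane's front end on its floor, rack (-105, 0, 4) mm.
- bracket_top (a point): Top of the hinge bracket, 40 mm above the table; it spans rack x -13 to 39, y 81 to 103 mm. Opposite, a rest post 27.5 mm tall stands under the bar's free end at rack y -56 mm.
- bar_flange (a point): Middle of the lower edge of the flange that hangs 17.5 mm below the bar along its front edge. Bar down: rack x -4 to 2, y -28 to 28 mm, 10 mm above the table, right in front of the back tin, which cannot slide forward until the bar is up.
- bar (a joint): Hold-down bar angle, rad: 0 down, level across the lane; 1.75 fully open. Turns about the rack's x; free end rises from the -y side and swings over to +y. Stiff hinge, stays at any angle: about 4 N at the knob lifts it, 2 N lowers it. Steel, 152 x 34 x 6 mm; down: rack x -4 to 30, y -62 to 90, underside 27.5 mm above the table. Open past 1.6 it stands clear beside the lane, 185 mm high.
- bar_knob (a point): Centre of the black cylindrical knob, 22 mm in diameter, lying along the rack's x, its flat ends 26 mm apart, on a 10 mm thick stem on top of the bar near its free end; bar down: rack (13, -46, 61.5) mm. It is 136 mm along the bar from the hinge axis and 31 mm above the bar's mid-plane. Pinched by its two flat ends it can turn between the fingers along its arc.
- bar_hinge (a point): Point on the bar's hinge axis, in the rack at (13, 90, 30.5) mm; the axis runs along the rack's x.
- old_tin: The old tin, flat, closed, green, rectangular, 90 (x) by 56 (y) by 22 mm, about 0.25 kg. Origin at the centre of its underside. Lies at the start in the back half of the lane, under the bar; its upper 17 mm stand above the back lip, so it can be pushed from behind over the lip.
- new_tin: The new tin, same make and size as the old one (90 x 56 x 22 mm, origin at the centre of its underside). Lies flat in the carton at the start.
- carton: Fixed open cardboard carton, 216 (x) by 156 (y) mm outside, walls 3 mm thick and 30 mm high, floor 3 mm thick. Origin at the centre of its underside. Carton and rack stand on either side of the robot's x axis, which one on which side varies.
- round_tin: Bystander: small round green tin, 38 mm in diameter, 24 mm high, in the +x end of the carton. Origin at the centre of its underside.
- jar: Bystander: jar, 50 mm in diameter, 85 mm high, beside the rack on its -y side. Origin at the centre of its underside.
- small_box: Bystander: small carton, 50 x 60 x 70 mm high, beside the rack on its +y side. Origin at the centre of its underside.
- mug: Bystander: white mug, 72 mm in diameter, 85 mm high with its handle at its +y, between rack and carton at the far side. Origin at the centre of its underside.
There are look-alikes about, which are no part of the job. Leave any pink or red look-alike of the new_tin alone.

How it is judged:
By the outcome, as a careful person would: the job done as asked, in the order asked, and still so for the second after the job is handed in, with the robot touching nothing.
It also fails if it takes over 72 s, if anything falls off the work surface, if the arm or the gripper's body presses on something with over 40 N, if the wrist force passes 120 N, or if a joint passes its speed limit or range.

## Working session

There is one attempt and no reset: what is moved stays moved. The work goes in short steps, Python scripts to look and compute and a tool call to move; the robot and the scene stay as the last step left them, time stands still between calls to the robot, and variables do not carry over. Pictures are saved under pics/ and viewed, and the job is handed in when it is done.

Besides the shell and the picture viewer there is one more tool, called after "Call:" as a command line: name --pt "numbers of a row" for each row, then --argument value for the rest. apply_moves: Moves the arm, as the interface text tells. Its arguments: {"type":"object","properties":{"commands":{"type":"array"},"squeeze":{"type":"number"}},"required":["commands"]}

```bash
ls; mkdir -p pics; python3 - <<'E'
from rig import ctrl
import cv2,json
s=ctrl.sense();print(s)
for n in ["scene","top","wrist"]:
    im=ctrl.capture(n);cv2.imwrite(f"pics/{n}0.png",im[:,:,::-1]);print(n,ctrl.camera_info(n))
print(ctrl.tip_extent)
E
```

```text
pics
{'time_s': 0.0, 'joints': array([ 9.20583399e-01,  3.13472933e-01,  1.49845844e+00, -8.82777733e-06,
        1.33100654e+00, -2.23396433e-01]), 'dq': array([ 0.00037232,  0.00016954, -0.00045767,  0.00032757,  0.00164651,
        0.00036658]), 'tau': array([-7.22320260e-05, -4.12268186e+01, -2.59743780e+01, -1.70413450e-04,
        4.10268927e-03,  3.52072846e-05]), 'eef_pos': array([217.19172273, 477.69043843, 241.71529605]), 'ee_rot': array([-2.80670177e-04,  2.11790979e-01,  9.77314754e-01, -6.11290975e-04]), 'force': array([-0.22366327, -0.48779214, -0.08239542]), 'wrist_torque': array([-0.00755317,  0.02699202,  0.05743779]), 'grip_width': 0.9996224531697869}
scene {'fov_y': 55.652344179037065, 'cx': 280.8176567718409, 'cy': 212.3934648431571, 'dist_coeffs': array([-0.04682775,  0.        ,  0.        ,  0.        ,  0.        ]), 'camera_from_world': array([[-4.75876870e-01,  8.79500037e-01,  4.57044379e-03,
         2.28057213e+02],
       [ 5.16114388e-01,  2.83457621e-01, -8.08255972e-01,
        -2.03854800e+02],
       [-7.12156685e-01, -3.82271450e-01, -5.88813549e-0
[... 493 characters left out ...]
46463e-01,  1.61242896e-02, -9.76050326e-01,
         8.24894894e+02],
       [ 0.00000000e+00,  0.00000000e+00,  0.00000000e+00,
         1.00000000e+00]])}
wrist {'fov_y': 64.20897162855229, 'cx': 278.5154006934972, 'cy': 207.26451208675778, 'dist_coeffs': array([-0.00626673,  0.        ,  0.        ,  0.        ,  0.        ]), 'camera_from_world': array([[ 4.14754951e-01,  9.09931352e-01, -1.80708699e-03,
        -5.23965036e+02],
       [ 8.70893715e-01, -3.96384207e-01,  2.90557565e-01,
        -3.86738356e+01],
       [ 2.63671137e-01, -1.22083969e-01, -9.56855807e-01,
         3.80224685e+02],
       [ 0.00000000e+00,  0.00000000e+00,  0.00000000e+00,
         1.00000000e+00]])}
11.0
```

View pics/top0.png

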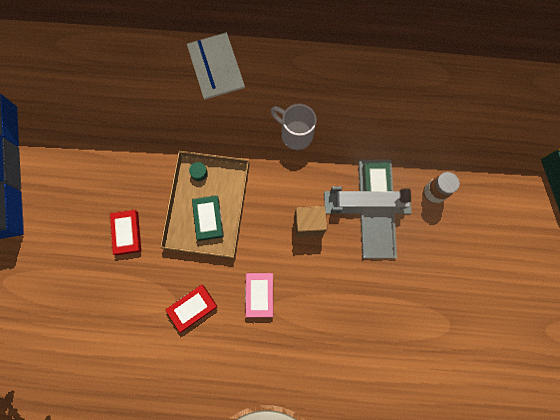

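View pics/scene0.png

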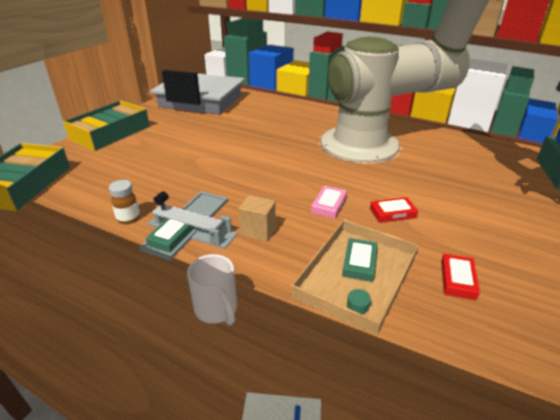

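View pics/wrist0.png

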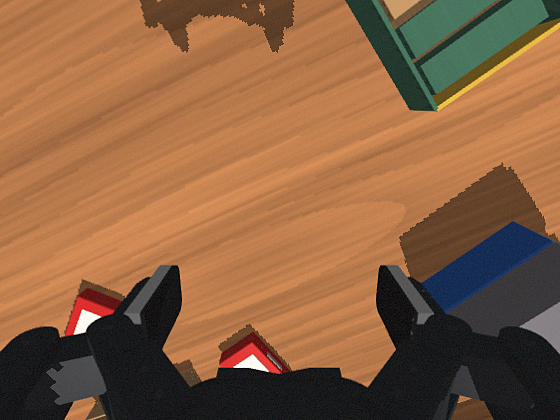

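Top view: the rack is at about (378,210), with the knob at (405,196) and the old green tin at (377,178). The green rectangular tin in the carton is at (207,218) and the round tin at (198,172). The red tins at (124,232) and (191,309) and the pink one at (259,296) are look-alikes outside the carton. I'll enlarge both regions.

```bash
cat > h.py <<'E'
import numpy as np,cv2
from rig import ctrl
def K(n):
    c=ctrl.camera_info(n);f=210/np.tan(np.radians(c["fov_y"]/2))
    return np.array([[f,0,c["cx"]],[0,f,c["cy"]],[0,0,1]]),c["dist_coeffs"],c["camera_from_world"]
def ray(n,px,k=None):
    k_,d,T=k or K(n)
    u=cv2.undistortPoints(np.array(px,float).reshape(-1,1,2),k_,d).reshape(-1,2)
    R=T[:3,:3];o=-R.T@T[:3,3]
    return o,np.c_[u,np.ones(len(u))]@R
def onz(n,px,z,k=None):
    o,d=ray(n,px,k);return o+d*((z-o[2])/d[:,2])[:,None]
def proj(n,P,k=None):
    k_,d,T=k or K(n)
    return cv2.projectPoints(np.array(P,float).reshape(-1,3),cv2.Rodrigues(T[:3,:3])[0],T[:3,3],k_,d)[0].reshape(-1,2)
def crop(src,dst,x0,y0,x1,y1,s):
    im=cv2.imread(src)[y0:y1,x0:x1];im=cv2.resize(im,None,fx=s,fy=s,interpolation=cv2.INTER_CUBIC)
    for x in range(-(-x0//10)*10,x1,10):
        cv2.line(im,((x-x0)*s,0),((x-x0)*s,4),(0,255,255),1)
        if x%20==0: cv2.putText(im,str(x),((x-x0)*s,14),0,.35,(0,255,255),1)
    for y in range(-(-y0//10)*10,y1,10):
        cv2.line(im,(0,(y-y0)*s),(4,(y-y0)*s),(0,255,255),1)
        if y%20==0: cv2.putText(im,str(y),(5,(y-y0)*s+4),0,.35,(0,255,255),1)
    cv2.imwrite(dst,im)
E
python3 - <<'E'
from h import *
crop("pics/top0.png","pics/c1.png",320,145,460,270,5)
crop("pics/top0.png","pics/c2.png",155,145,255,270,5)
E
```

```text
(no output)
```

View pics/c1.png

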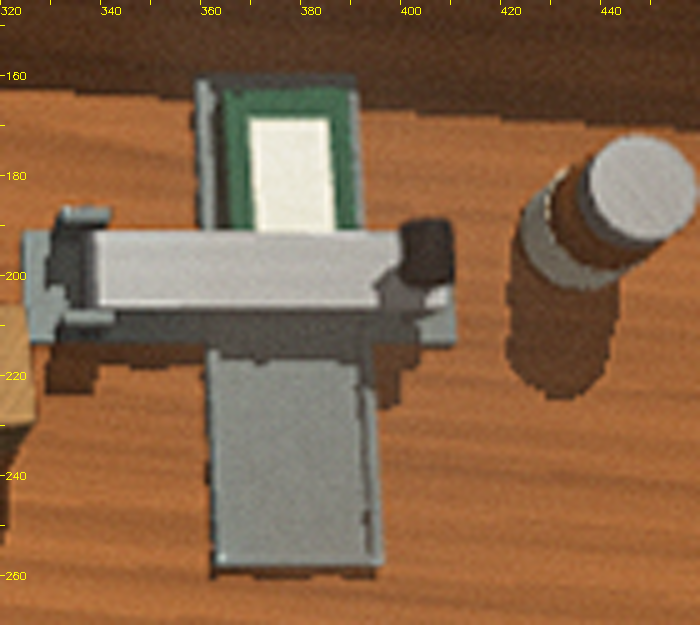

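View pics/c2.png

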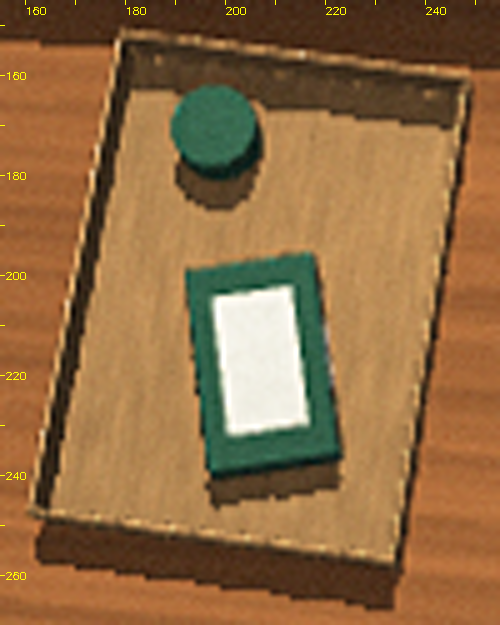

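Confirmed: the only flat rectangular tin in the carton is the green one, with corners about (192,199), (216,196), (221,236) and (196,239). The other green one there is round.

```bash
python3 - <<'E'
from h import *
r=np.array([[362.5,257.5],[396,257.5],[359.5,161],[390.5,160.5]])
P=onz("top",r,9);print("rack lips\n",P.round(1))
x=(P[2]-P[0]+P[3]-P[1])[:2];print("len",np.linalg.norm(x)/2,"yaw",np.arctan2(x[1],x[0]),"ctr",P.mean(0),"w",np.linalg.norm(P[0]-P[1]),np.linalg.norm(P[2]-P[3]))
b=np.array([[338.5,191],[338.5,206]]);print("bar",onz("top",b,33.5).round(1))
print("knob",onz("top",[[405,193]],70).round(1))
print("oldtin",onz("top",[[364.5,163],[390,162.5]],26).round(1))
t=np.array([[192,198.5],[216,195.5],[221.5,236.5],[196.5,239.5]])
P=onz("top",t,25);print("new\n",P.round(1),P.mean(0))
for a,b in((0,1),(1,2),(3,2),(0,3)):
    d=P[a]-P[b];print(np.linalg.norm(d),np.arctan2(d[1],d[0]))
c=np.array([[178,151.5],[246.5,161.5],[233,258],[161,248]]);P=onz("top",c,30);print("carton\n",P.round(1),P.mean(0))
print("round",onz("top",[[196,171]],24),"jar",onz("top",[[446,183]],85))
crop("pics/scene0.png","pics/c3.png",100,170,300,330,4)
E
```

```text
rack lips
 [[ 434.1 -165.8    9. ]
 [ 440.3 -237.     9. ]
 [ 649.3 -149.8    9. ]
 [ 656.9 -219.     9. ]]
len 216.53405370888552 yaw 0.07848549762082124 ctr [ 545.17322439 -192.89810911    9.        ] w 71.52072785054696 69.68381260556632
bar [[ 568.6 -103.5   33.5]
 [ 535.7 -105.3   33.5]]
knob [[ 566.1 -235.1   70. ]]
oldtin [[ 639.4 -157.8   26. ]
 [ 645.7 -213.7   26. ]]
new
 [[526.5 207.8  25. ]
 [537.7 157.2  25. ]
 [450.1 135.2  25. ]
 [439.1 186.9  25. ]] [488.36270195 171.80035815  25.        ]
51.81079932081984 1.788106409753791
90.30027559981244 0.24613090933862666
52.809813046113604 1.7810735588718876
89.90569197892636 0.23515707028685642
carton
 [[628.1 251.3  30. ]
 [618.3  99.3  30. ]
 [406.7 105.7  30. ]
 [414.  257.5  30. ]] [516.78954073 178.43550431  30.        ]
round [[588.99190992 207.41996008  24.        ]] jar [[ 590.19738736 -313.8289531    85.        ]]
```

View pics/c3.png

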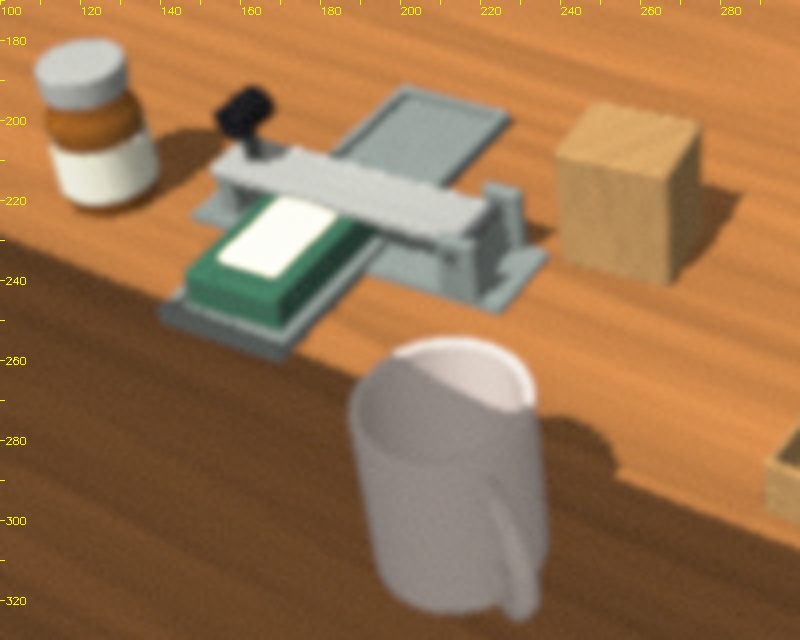

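Call:
apply_moves --pt "8.5 0 0 0 0.12" --pt "8.5 0 0 0 0.12" --pt "8.5 0 0 0 0.12" --pt "8.5 0 0 0 0.12" --pt "8.5 0 0 0 0.12" --pt "8.5 0 0 0 0.12" --pt "8.5 0 0 0 0.12" --pt "8.5 0 0 0 0.12" --pt "8.5 0 0 0 0.104" --pt "8.5 -3.7 1.43 0.2 0" --pt "8.5 -3.7 1.43 0.2 0" --pt "8.5 -3.7 1.43 0.2 0"

```text
time_s: 1.15
eef_pos: [268.9, 369.4, 235.8]
ee_rot: [0.0, 0.678, 0.735, -0.0]
force: [2.0, -0.3, -0.3]
grip_width: 0.992
```

Call:
apply_moves --pt "8.5 -3.7 1.43 0.2 0" --pt "8.5 -3.7 1.43 0.2 0" --pt "8.5 -3.7 1.43 0.2 0" --pt "8.5 -3.7 1.43 0.2 0" --pt "8.5 -3.7 1.43 0.2 0" --pt "8.5 -3.7 1.43 0.2 0" --pt "8.5 -3.7 1.43 0.2 0" --pt "8.5 -3.7 1.43 0.2 0" --pt "8.5 -3.7 1.43 0.2 0" --pt "8.5 -3.7 1.43 0.2 0" --pt "8.5 -3.7 1.43 0.2 0" --pt "8.5 -3.7 1.43 0.2 0"

```text
time_s: 2.15
eef_pos: [475.9, -60.2, 212.1]
ee_rot: [-0.0, 0.678, 0.735, 0.0]
force: [0.4, 1.4, 0.8]
grip_width: 0.995
```

Call:
apply_moves --pt "8.5 -3.7 1.43 0.2 0" --pt "8.5 -3.7 1.43 0.2 0" --pt "8.5 -3.7 1.43 0.2 0" --pt "8.5 -3.7 1.43 0.2 0" --pt "8.5 -3.7 1.43 0.2 0" --pt "8.5 0 0 0 0" --pt "8.5 0 0 0 0"

```text
time_s: 2.73
eef_pos: [561.4, -238.1, 200.9]
ee_rot: [-0.001, 0.679, 0.734, -0.0]
force: [0.2, 0.0, -1.4]
grip_width: 0.995
```

```bash
cat >> h.py <<'E'
from scipy.spatial.transform import Rotation as Ro
def tool():
    s=ctrl.sense();q=s["ee_rot"];R=Ro.from_quat([q[1],q[2],q[3],q[0]]).as_matrix()
    return s,s["eef_pos"],R,np.arctan2(R[1,1],R[0,1])
def go(target,yaw_y):  # prints the shift (cm, tool axes) and roll to reach target TCP
    s,p,R,a=tool();d=R.T@(np.array(target,float)-p)/10
    print("t",round(s["time_s"],2),"tcp",p.round(1),"yawy",round(a,4),"shift cm",d.round(2),"roll",round((a-yaw_y+np.pi)%(2*np.pi)-np.pi,4),"F",s["force"].round(1),"grip",round(s["grip_width"]*85,1))
E
python3 - <<'E'
from h import *
s,p,R,a=tool();print(s["time_s"],p,a,R.round(3),s["joints"].round(2))
np.save("w1.npy",K("wrist")[2]);im=ctrl.capture("wrist");cv2.imwrite("pics/w1.png",im[:,:,::-1])
E
```

```text
2.7333 [ 561.42795453 -238.14110091  200.88540399] 0.07793639850912726 [[-0.078  0.997 -0.002]
 [ 0.997  0.078  0.001]
 [ 0.001 -0.002 -1.   ]] [-0.59  0.53  1.28  0.    1.33 -0.67]
```

View pics/w1.png

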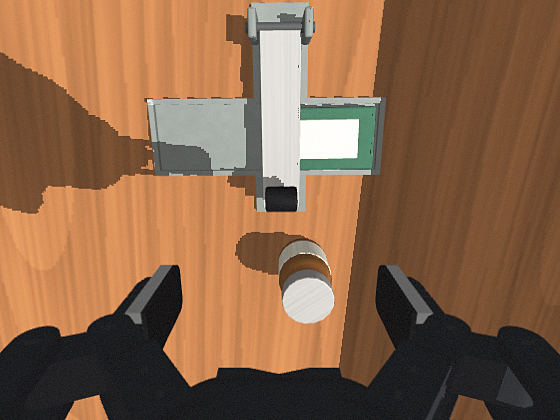

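The wrist view shows the bar with its knob at (281,199), the rack lip corners at about (149,99), (384,98), (380,175) and (152,176), and the old tin's back end at x≈378. I'll compute the positions.

```bash
python3 - <<'E'
from h import *
crop("pics/w1.png","pics/c4.png",140,85,400,220,3)
k=K("wrist");k=(k[0],k[1],np.load("w1.npy"))
P=onz("w",[[148.5,99],[384.5,97.5],[381,175],[152,176]],9,k);print(P.round(1),P.mean(0))
x=(P[1]-P[0]+P[2]-P[3]);print(np.arctan2(x[1],x[0]),np.linalg.norm(x)/2)
print("knob",onz("w",[[281,188],[265,199],[297.5,199]],72,k).round(1))
print("tin",onz("w",[[379,106],[375.5,170]],26,k).round(1))
E
```

```text
[[ 436.  -168.3    9. ]
 [ 653.  -150.2    9. ]
 [ 661.7 -222.3    9. ]
 [ 436.9 -240.7    9. ]] [ 546.89726412 -195.37579033    9.        ]
0.08231124476802282 221.6088019811093
knob [[ 563.1 -227.9   72. ]
 [ 550.9 -238.    72. ]
 [ 577.1 -236.    72. ]]
tin [[ 644.3 -158.4   26. ]
 [ 650.3 -215.    26. ]]
```

View pics/c4.png

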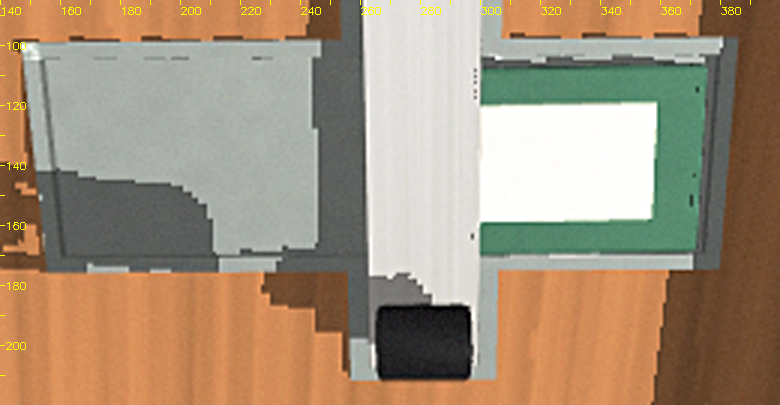

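Two cameras agree: rack centre ≈(546.5,-193.8), yaw 0.08, knob ≈(563.5,-238). I'll descend onto the knob with half-open jaws.

Call:
apply_moves --pt "5 0 0.2 2.5 0" --pt "5 0 0 2.5 0" --pt "5 0 0 2.5 0" --pt "5 0 0 2.4 0" --pt "5 0 0 2.0 0" --pt "5 0 0 1.5 0" --pt "5 0 0 1.3 0" --pt "5 0 0 0 0" --pt "5 0 0 0 0"

```text
time_s: 3.53
eef_pos: [563.4, -235.6, 55.7]
ee_rot: [-0.0, 0.678, 0.735, -0.0]
force: [0.4, -0.9, -0.6]
grip_width: 0.589
```

```bash
python3 - <<'E'
from h import *
go([563.5,-238,53.5],0.081)
im=ctrl.capture("wrist");cv2.imwrite("pics/w2.png",im[:,:,::-1])
im=ctrl.capture("scene");cv2.imwrite("pics/s2.png",im[:,:,::-1]);crop("pics/s2.png","pics/c5.png",90,120,290,270,4)
E
```

```text
t 3.53 tcp [ 563.4 -235.6   55.7] yawy 0.0811 shift cm [-0.24 -0.01  0.22] roll 0.0001 F [ 0.4 -0.9 -0.6] grip 50.1
```

View pics/w2.png

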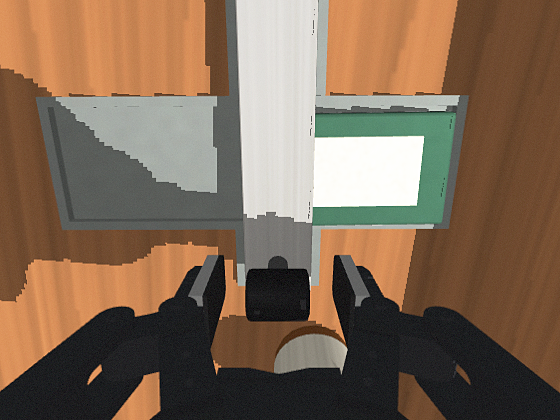

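View pics/c5.png

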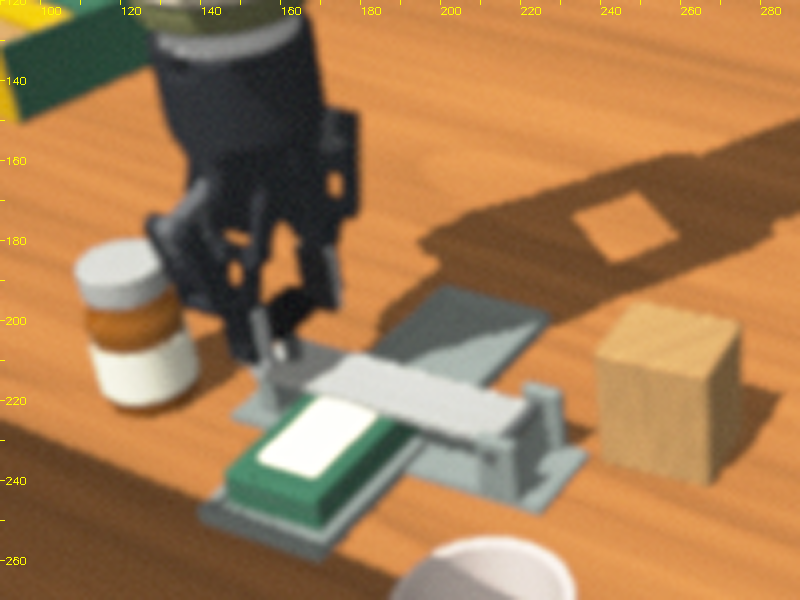

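The knob (276,295) sits centred between the pads (214 and 345). I'll do a small correction, then close.

Call:
apply_moves --pt "5 -0.2 0 0.2 0" --pt "2 0 0 0 0" --pt "2 0 0 0 0" --pt "2 0 0 0 0" --pt "2 0 0 0 0" --pt "2 0 0 0 0" --squeeze 40

```text
time_s: 4.13
eef_pos: [563.2, -238.9, 53.9]
ee_rot: [-0.0, 0.678, 0.735, -0.0]
force: [-4.9, -0.2, 5.3]
grip_width: 0.297
```

```bash
python3 - <<'E'
from h import *
go([563.5,-238,53.5],0.081)
t=np.linspace(0,1.74,25)
y=-136*np.cos(t)+31*np.sin(t);z=136*np.sin(t)+31*np.cos(t)
for a,i,j in zip(t[1:],np.diff(y)/10,np.diff(z)/10):print(round(a,3),i.round(2),(-j).round(2))
E
```

```text
t 4.13 tcp [ 563.2 -238.9   53.9] yawy 0.0802 shift cm [0.09 0.03 0.04] roll -0.0008 F [-4.9 -0.2  5.3] grip 25.2
0.072 0.26 -0.98
0.145 0.33 -0.96
0.217 0.4 -0.93
0.29 0.46 -0.9
0.362 0.53 -0.86
0.435 0.59 -0.82
0.507 0.65 -0.78
0.58 0.7 -0.73
0.652 0.75 -0.67
0.725 0.8 -0.62
0.798 0.84 -0.56
0.87 0.88 -0.5
0.942 0.91 -0.43
1.015 0.94 -0.36
1.088 0.97 -0.29
1.16 0.99 -0.22
1.232 1.0 -0.15
1.305 1.01 -0.08
1.378 1.01 -0.01
1.45 1.01 0.07
1.522 1.0 0.14
1.595 0.99 0.21
1.668 0.97 0.28
1.74 0.95 0.35
```

Call:
apply_moves --pt "2 0.26 0 -0.98 0" --pt "2 0.33 0 -0.96 0" --pt "2 0.4 0 -0.93 0" --pt "2 0.46 0 -0.9 0" --pt "2 0.53 0 -0.86 0" --pt "2 0.59 0 -0.82 0" --pt "2 0.65 0 -0.78 0" --pt "2 0.7 0 -0.73 0" --pt "2 0.75 0 -0.67 0" --pt "2 0.8 0 -0.62 0" --pt "2 0.84 0 -0.56 0" --pt "2 0.88 0 -0.5 0"

```text
time_s: 5.13
eef_pos: [557.1, -166.4, 146.9]
ee_rot: [-0.001, 0.678, 0.735, -0.001]
force: [-5.7, -2.4, -7.1]
grip_width: 0.295
```

```bash
python3 - <<'E'
from h import *
go([563.5,-238,53.5],0.081)
im=ctrl.capture("scene");cv2.imwrite("pics/s3.png",im[:,:,::-1]);crop("pics/s3.png","pics/c6.png",90,80,290,270,3)
E
```

```text
t 5.13 tcp [ 557.1 -166.4  146.9] yawy 0.0802 shift cm [-7.19  0.08  9.34] roll -0.0008 F [-5.7 -2.4 -7.1] grip 25.1
```

View pics/c6.png

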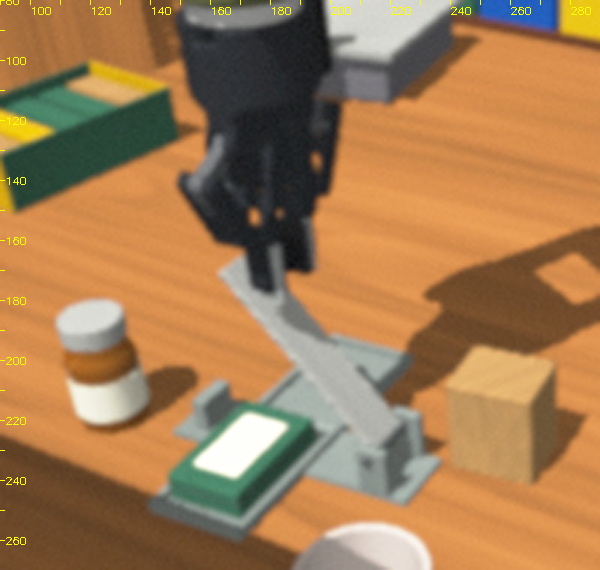

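The bar is rising with the gripper, about 50° up. I'll continue.

Call:
apply_moves --pt "2 0.91 0 -0.43 0" --pt "2 0.94 0 -0.36 0" --pt "2 0.97 0 -0.29 0" --pt "2 0.99 0 -0.22 0" --pt "2 1.0 0 -0.15 0" --pt "2 1.01 0 -0.08 0" --pt "2 1.01 0 -0.01 0" --pt "2 1.01 0 0.07 0" --pt "2 1.0 0 0.14 0" --pt "2 0.99 0 0.21 0" --pt "2 0.97 0 0.28 0" --pt "2 0.95 0 0.35 0"

```text
time_s: 6.18
eef_pos: [547.3, -49.4, 152.8]
ee_rot: [-0.0, 0.678, 0.735, -0.001]
force: [-12.4, -4.4, 3.6]
grip_width: 0.293
```

Call:
apply_moves --pt "2 0.0 0 0.0 0" --pt "2 0 0 0 0"

```text
time_s: 6.35
eef_pos: [547.2, -48.6, 152.5]
ee_rot: [-0.001, 0.678, 0.735, -0.001]
force: [-12.0, -0.6, 4.7]
grip_width: 0.292
```

```bash
python3 - <<'E'
from h import *
go([563.5,-238,53.5],0.081)
im=ctrl.capture("scene");cv2.imwrite("pics/s4.png",im[:,:,::-1]);crop("pics/s4.png","pics/c7.png",90,80,290,270,3)
E
```

```text
t 6.35 tcp [547.2 -48.6 152.5] yawy 0.081 shift cm [-19.02   0.12   9.88] roll 0.0 F [-12.   -0.6   4.7] grip 24.8
```

View pics/c7.png

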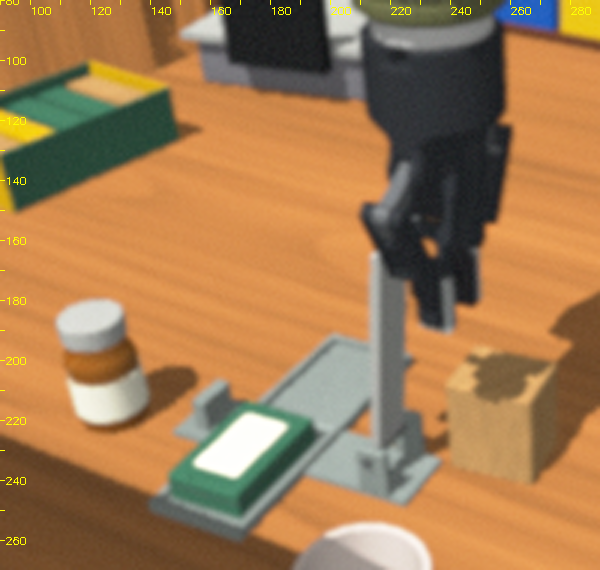

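The bar stands upright, leaning slightly outward (≈1.74 rad by the knob path). I'll release, rise over it and go behind the rack.

Call:
apply_moves --pt "5 0 0 0 0" --pt "5 0 0 0 0" --pt "5 0 0 0 0" --pt "5 0 0 -2 0" --pt "5 0 0 -3 0" --pt "5 0 0 -3.5 0" --pt "5 -2 3.5 0 0" --pt "5 -2 3.5 0 0" --pt "5 -2 3.5 0 0" --pt "5 -3.5 1 0 -0.12" --pt "5 0 0 0 -0.12" --pt "5 0 0 0 -0.12"

```text
time_s: 7.4
eef_pos: [671.5, -137.0, 235.5]
ee_rot: [-0.0, 0.534, 0.845, 0.0]
force: [-0.2, 1.4, 1.2]
grip_width: 0.582
```

Call:
apply_moves --pt "5 0 0 0 -0.12" --pt "5 0 0 0 -0.12" --pt "5 0 0 0 -0.12" --pt "5 0 0 0 -0.12" --pt "5 0 0 0 -0.12" --pt "5 0 0 0 -0.12" --pt "5 0 0 0 -0.12" --pt "5 0 0 0 -0.12" --pt "5 0 0 0 -0.12" --pt "4 0 0 0 -0.12" --pt "4 0 0 0 0" --pt "4 0 0 0 0"

```text
time_s: 8.4
eef_pos: [671.0, -135.2, 236.7]
ee_rot: [0.0, -0.033, 0.999, -0.0]
force: [0.1, -0.4, -0.1]
grip_width: 0.469
```

```bash
cat >> h.py <<'E'
RC=np.array([546.5,-193.8]);RY=0.081
def rk(x,y,z): 
    c,s=np.cos(RY),np.sin(RY);return [RC[0]+c*x-s*y,RC[1]+s*x+c*y,z]
def inv(P):
    c,s=np.cos(RY),np.sin(RY);d=np.array(P,float)[...,:2]-RC;return np.stack([c*d[...,0]+s*d[...,1],-s*d[...,0]+c*d[...,1]],-1)
E
python3 - <<'E'
from h import *
go(rk(125,0,24),RY+np.pi/2)
np.save("w3.npy",K("wrist")[2])
for n in("wrist","top"):
    im=ctrl.capture(n);cv2.imwrite(f"pics/{n[0]}3.png",im[:,:,::-1])
crop("pics/t3.png","pics/c8.png",280,80,460,270,3)
E
```

```text
t 8.4 tcp [ 671.  -135.2  236.7] yawy 1.6365 shift cm [ 0.32 -4.83 21.27] roll -0.0153 F [ 0.1 -0.4 -0.1] grip 39.8
```

View pics/w3.png

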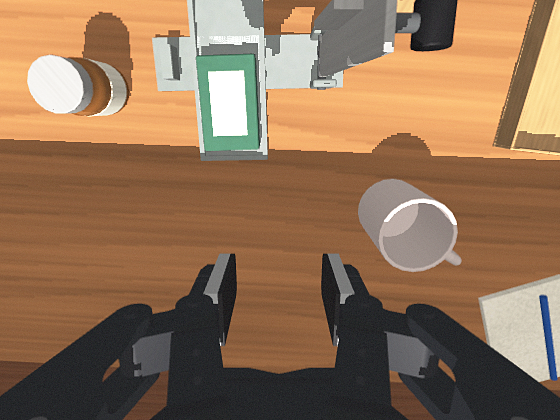

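View pics/c8.png

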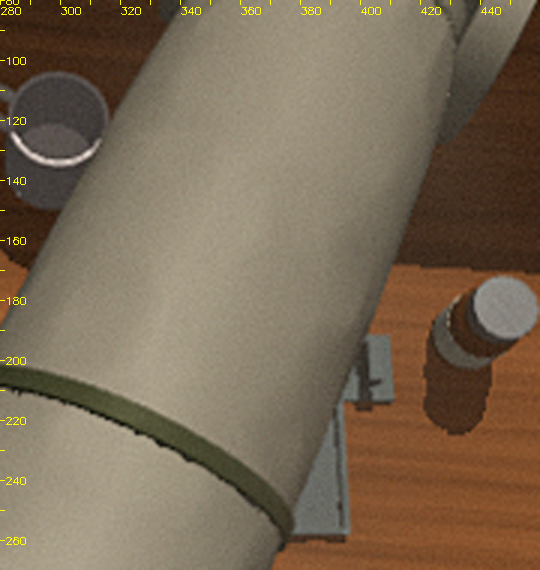

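In this wrist view the old tin is at (229,103) with its back edge at row ≈150. The bar stands open at (345,40), the mug is at (410,225), and the jar is at (75,85).

```bash
python3 - <<'E'
from h import *
k=K("wrist");k=(k[0],k[1],np.load("w3.npy"))
crop("pics/w3.png","pics/c9.png",140,0,400,170,3)
print("tin",inv(onz("w",[[197,60],[257,54],[260,148],[206,152]],26,k)).round(1))
print("lip9",inv(onz("w",[[200.5,155],[268,153]],9,k)).round(1))
print("mug",inv(onz("w",[[417,235]],85,k)).round(1))
E
```

```text
tin [[ 13.  -28. ]
 [  8.7  28.9]
 [ 96.5  28.9]
 [ 99.6 -26.3]]
lip9 [[104.9 -36.2]
 [104.   36.3]]
mug [[170.2 172.6]]
```

View pics/c9.png

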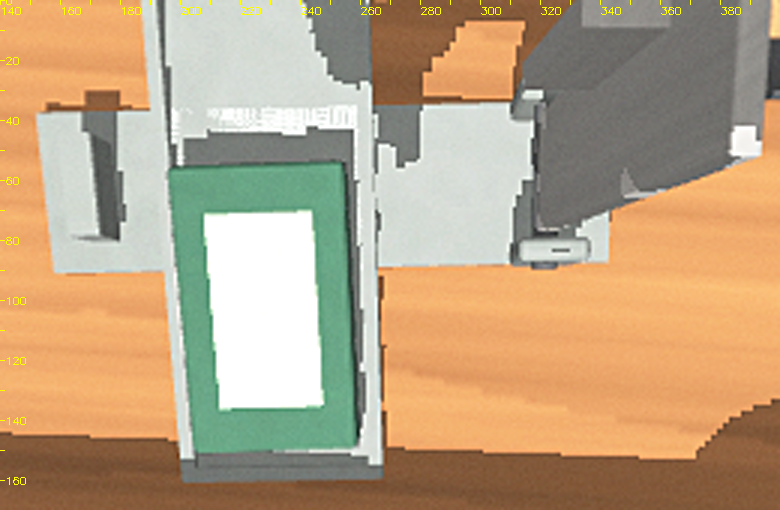

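Call:
apply_moves --pt "4 0.1 -2.4 2.5 -0.015" --pt "4 0.1 -2.4 2.5 0" --pt "4 0 0 3 0" --pt "4 0 0 3 0" --pt "4 0 0 3 0" --pt "4 0 0 2.5 0" --pt "4 0 0 2 0" --pt "4 0 0 1.5 0" --pt "4 0 0 1.3 0" --pt "4 0 0 0 0" --pt "4 0 0 0 0"

```text
time_s: 9.42
eef_pos: [672.5, -183.4, 23.4]
ee_rot: [-0.0, -0.042, 0.999, 0.0]
force: [0.0, -0.0, 0.1]
grip_width: 0.466
```

```bash
python3 - <<'E'
from h import *
go(rk(-4,0,22),RY+np.pi/2); print(inv(tool()[1]))
im=ctrl.capture("wrist");cv2.imwrite(f"pics/w4.png",im[:,:,::-1])
E
```

```text
t 9.42 tcp [ 672.5 -183.4   23.4] yawy 1.654 shift cm [13.05  0.02  0.14] roll 0.0022 F [ 0.  -0.   0.1] grip 39.6
[1.26474526e+02 1.23447103e-01]
```

View pics/w4.png

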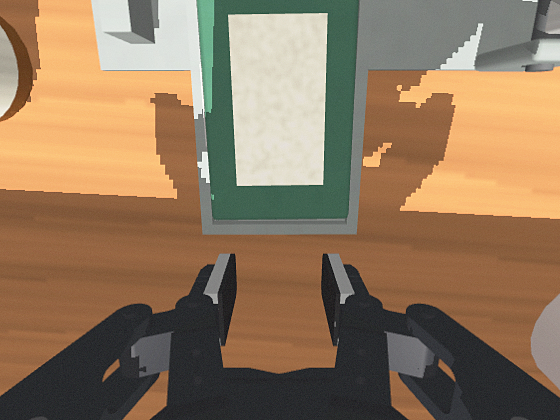

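The fingers are behind the tin's back end (280,222), clear of the lip. Now I push forward.

Call:
apply_moves --pt "4 0.8 0 0.1 0" --pt "4 0.8 0 0 0" --pt "4 0.8 0 0 0" --pt "4 1 0 0 0" --pt "4 1 0 0 0" --pt "4 1 0 0 0" --pt "4 1 0 0 0" --pt "4 1 0 0 0" --pt "4 1 0 0 0" --pt "4 1 0 0 0" --pt "4 0.8 0 0 0" --pt "4 0.5 0 0 0"

```text
time_s: 10.47
eef_pos: [566.3, -192.9, 24.0]
ee_rot: [0.002, -0.042, 0.999, -0.001]
force: [2.2, 0.2, 1.3]
grip_width: 0.464
```

```bash
python3 - <<'E'
from h import *
go(rk(-4,0,22),RY+np.pi/2); print(inv(tool()[1]))
im=ctrl.capture("wrist");cv2.imwrite(f"pics/w5.png",im[:,:,::-1])
E
```

```text
t 10.47 tcp [ 566.3 -192.9   24. ] yawy 1.6543 shift cm [2.38 0.08 0.19] roll 0.0025 F [2.2 0.2 1.3] grip 39.4
[19.83500439 -0.74382378]
```

View pics/w5.png

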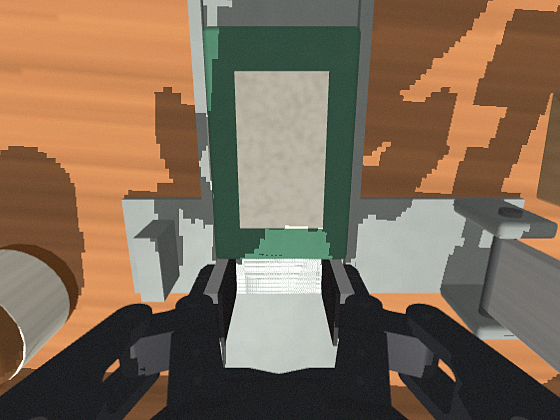

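The tin slides ahead of the fingers, flat. I'll keep going to the lip.

Call:
apply_moves --pt "4 0.6 0 0.1 0" --pt "4 0.6 0 0 0" --pt "4 0.4 0 0 0" --pt "4 0.3 0 0 0" --pt "4 0.2 0 0 0" --pt "4 0 0 0 0"

```text
time_s: 11.02
eef_pos: [544.6, -194.2, 21.3]
ee_rot: [-0.0, -0.042, 0.999, 0.0]
force: [1.6, -0.5, 1.3]
grip_width: 0.471
```

Call:
apply_moves --pt "4 0.1 0 0 0" --pt "4 0.1 0 0 0"

```text
time_s: 11.18
eef_pos: [543.0, -194.4, 21.2]
ee_rot: [0.0, -0.042, 0.999, -0.0]
force: [3.1, 1.0, 3.0]
grip_width: 0.467
```

Call:
apply_moves --pt "4 0.1 0 0 0" --pt "4 0.1 0 0 0"

```text
time_s: 11.35
eef_pos: [542.2, -194.5, 21.6]
ee_rot: [0.002, -0.042, 0.999, -0.0]
force: [12.4, 2.4, 0.2]
grip_width: 0.467
```

```bash
python3 - <<'E'
from h import *
go(rk(-4,0,22),RY+np.pi/2); print(inv(tool()[1]))
np.save("w6.npy",K("wrist")[2]);im=ctrl.capture("wrist");cv2.imwrite(f"pics/w6.png",im[:,:,::-1])
E
```

```text
t 11.35 tcp [ 542.2 -194.5   21.6] yawy 1.6545 shift cm [-0.04  0.04 -0.04] roll 0.0027 F [12.4  2.4  0.2] grip 39.7
[-4.35769546 -0.37322539]
```

View pics/w6.png

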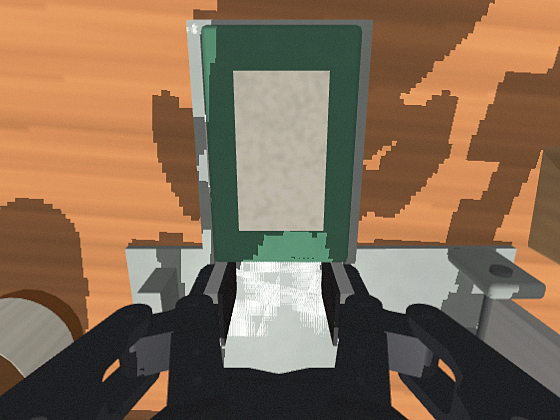

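At TCP rack x = -4.4 the force jumped from 3 to 12 N, and the picture shows the tin against the front lip. I'll retreat, rise and go to the carton.

Call:
apply_moves --pt "4 -0.8 0 0 0" --pt "4 -0.7 0 -1 0" --pt "6 0 0 -3 0" --pt "8.5 0 0 -3.5 0" --pt "8.5 0 0 -3.5 0" --pt "8.5 0 0 -3.5 0" --pt "8.5 0 0 -3.5 0" --pt "8.5 0 0 -3 -0.05" --pt "8.5 0 0 0 -0.1"

```text
time_s: 12.15
eef_pos: [557.2, -194.0, 237.4]
ee_rot: [0.003, -0.118, 0.993, -0.003]
force: [0.4, -0.7, 0.6]
grip_width: 0.995
```

```bash
python3 - <<'E'
from h import *
go([488.4,171.8,200],1.81)
im=ctrl.capture("wrist");cv2.imwrite(f"pics/w7.png",im[:,:,::-1])
E
```

```text
t 12.15 tcp [ 557.2 -194.   237.4] yawy 1.8071 shift cm [-1.86 37.2   3.52] roll -0.0029 F [ 0.4 -0.7  0.6] grip 84.6
```

View pics/w7.png

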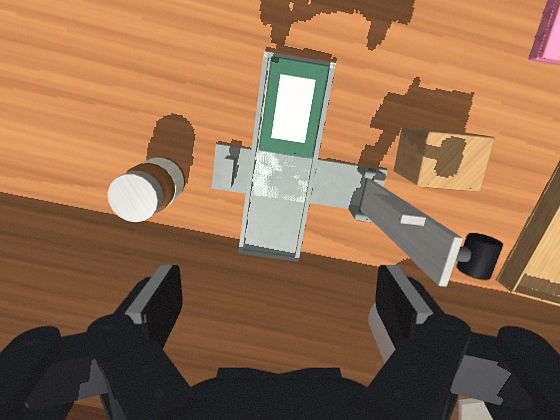

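The old tin is at the front lip (295,105), the back half of the lane is free, and the bar is still open. On to the carton.

Call:
apply_moves --pt "8.5 -0.2 3.7 0 0" --pt "8.5 -0.2 3.7 0 0" --pt "8.5 -0.2 3.7 0 0" --pt "8.5 -0.2 3.7 0 0" --pt "8.5 -0.2 3.7 0 0" --pt "8.5 -0.2 3.7 0 0" --pt "8.5 -0.2 3.7 1 0" --pt "8.5 -0.2 3.7 1 0" --pt "8.5 -0.2 3.7 1 0" --pt "8.5 0 3.7 0.5 0" --pt "8.5 0 0.2 0 0" --pt "8.5 0 0 0 0"

```text
time_s: 13.2
eef_pos: [485.8, 174.2, 194.9]
ee_rot: [-0.002, -0.118, 0.993, -0.0]
force: [0.1, 0.8, 0.4]
grip_width: 0.991
```

```bash
python3 - <<'E'
from h import *
go([488.4,171.8,200],1.81)
np.save("w8.npy",K("wrist")[2]);im=ctrl.capture("wrist");cv2.imwrite(f"pics/w8.png",im[:,:,::-1])
k=K("wrist");k=(k[0],k[1],np.load("w8.npy"))
hsv=cv2.cvtColor(im,cv2.COLOR_RGB2HSV);m=cv2.inRange(hsv,(65,80,30),(95,255,255))
w=cv2.inRange(hsv,(0,0,170),(180,40,255))
for nm,mm in(("g",m),("w",w)):
  for c in cv2.findContours(mm,0,2)[0]:
    if cv2.contourArea(c)>800: 
      r=cv2.minAreaRect(c);B=cv2.boxPoints(r);P=onz("w",B,25,k);print(nm,cv2.contourArea(c),B.round(1).tolist(),P.round(1).tolist(),P.mean(0).round(1))
      for i in(0,1):
        e=P[i+1]-P[i];print(np.linalg.norm(e),np.arctan2(e[1],e[0]))
E
```

```text
t 13.2 tcp [485.8 174.2 194.9] yawy 1.8066 shift cm [-0.2  -0.29 -0.51] roll -0.0034 F [0.1 0.8 0.4] grip 84.2
g 1171.0 [[265.0, 269.0], [301.0, 269.0], [301.0, 310.0], [265.0, 310.0]] [[568.8, 179.0, 25.0], [560.4, 213.9, 25.0], [606.0, 225.8, 25.0], [614.7, 189.4, 25.0]] [587.5 202.   25. ]
35.92993839217791 1.8062596961120791
47.07713976201351 0.25437121071530705
g 5422.0 [[244.0, 142.0], [305.0, 142.0], [305.0, 236.0], [244.0, 236.0]] [[451.2, 133.1, 25.0], [438.6, 186.0, 25.0], [525.4, 208.8, 25.0], [539.1, 151.4, 25.0]] [488.6 169.8  25. ]
54.36133885715527 1.805817799903762
89.74068170033607 0.2575510246544183
w 2248.0 [[256.0, 160.0], [293.0, 160.0], [293.0, 223.0], [256.0, 223.0]] [[464.4, 146.9, 25.0], [456.6, 179.5, 25.0], [515.1, 194.3, 25.0], [523.4, 159.8, 25.0]] [489.9 170.1  25. ]
33.477294640963905 1.8058829626833157
60.339479594032426 0.2473127618316792
w 2148.5 [[443.8999938964844, 217.0], [453.3999938964844, 149.89999389648438], [489.6000061035156, 155.10000610351562], [480.0, 222.10000610351562]] [[475.8, 332.5, 25.0], [414.2, 317.4, 25.0], [410.9, 350.9, 25.0], [472.6, 368.1, 25.0]] [443.4 342.2  25. ]
63.40194942566164 -2.90150311385197
33.69989606248091 1.6694089942970936
```

View pics/w8.png

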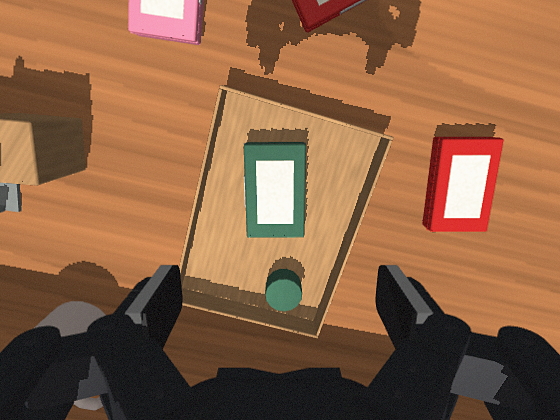

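The green rectangular tin (275,190) is aligned with the tool, and its centre is at (488.8,170.3) in agreement with the top view. I'll descend with jaws at 7.4 cm.

```bash
python3 - <<'E'
from h import *
go([488.8,170.5,21],1.808)
E
```

```text
t 13.25 tcp [486.5 172.9 195.3] yawy 1.8051 shift cm [-0.22 -0.29 17.43] roll -0.0029 F [ 0.1 -0.7  0.2] grip 84.3
```

Call:
apply_moves --pt "7.4 -0.2 -0.3 2 0" --pt "7.4 0 0 3 0" --pt "7.4 0 0 3 0" --pt "7.4 0 0 3 0" --pt "7.4 0 0 2 0" --pt "7.4 0 0 1 0" --pt "7.4 0 0 0 0" --pt "7.4 0 0 0 0"

```text
time_s: 13.92
eef_pos: [490.3, 169.6, 56.8]
ee_rot: [0.0, -0.116, 0.993, -0.0]
force: [-1.1, 0.4, 0.3]
grip_width: 0.869
```

```bash
python3 - <<'E'
from h import *
go([488.8,170.5,21],1.808)
im=ctrl.capture("wrist");cv2.imwrite(f"pics/w9.png",im[:,:,::-1])
E
```

```text
t 13.92 tcp [490.3 169.6  56.8] yawy 1.8036 shift cm [0.12 0.12 3.58] roll -0.0044 F [-1.1  0.4  0.3] grip 73.9
```

View pics/w9.png

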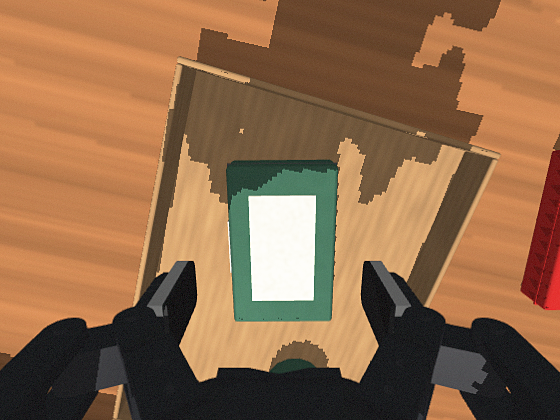

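Call:
apply_moves --pt "7.2 0.1 0.1 1.5 0" --pt "7.2 0 0 1.2 0" --pt "7.2 0 0 0.8 0" --pt "7.2 0 0 0 0" --pt "5 0 0 0 0" --pt "5 0 0 0 0" --pt "5 0 0 0 0" --pt "5 0 0 0 0" --pt "5 0 0 0 0" --squeeze 45

```text
time_s: 14.72
eef_pos: [489.2, 171.1, 22.6]
ee_rot: [0.001, -0.117, 0.993, -0.0]
force: [-2.4, -0.5, 5.9]
grip_width: 0.638
```

```bash
python3 - <<'E'
from h import *
go([488.8,170.5,21],1.808)
im=ctrl.capture("wrist");cv2.imwrite(f"pics/w10.png",im[:,:,::-1])
E
```

```text
t 14.72 tcp [489.2 171.1  22.6] yawy 1.805 shift cm [ 0.05 -0.05  0.16] roll -0.003 F [-2.4 -0.5  5.9] grip 54.2
```

View pics/w10.png

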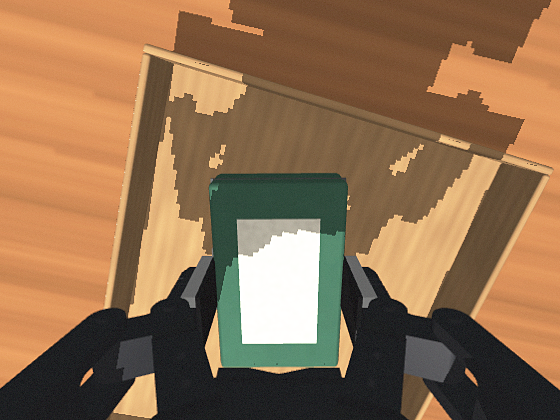

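Gripped at 54 mm with the tin centred between the pads (281,275). Now I lift.

Call:
apply_moves --pt "5 0 0 -0.7 0" --pt "5 0 0 -1.5 0" --pt "5 0 0 -3 0" --pt "5 0 0 -3.3 0" --pt "5 0 0 -3.3 0" --pt "5 0 0 -3.3 0" --pt "5 0 0 -3.3 0" --pt "5 0 0 -3.3 0" --pt "5 0 0 -2 0.05" --pt "5 0 0 0 0.1" --pt "5 0 0 0 0"

```text
time_s: 15.68
eef_pos: [488.5, 171.0, 259.7]
ee_rot: [0.001, -0.04, 0.999, 0.0]
force: [-0.1, 0.3, -3.2]
grip_width: 0.641
```

```bash
python3 - <<'E'
from h import *
go(rk(54,0,260),RY+np.pi/2)
im=ctrl.capture("wrist");cv2.imwrite(f"pics/w11.png",im[:,:,::-1])
E
```

```text
t 15.68 tcp [488.5 171.  259.7] yawy 1.6515 shift cm [-8.240e+00 -3.683e+01 -1.000e-02] roll -0.0003 F [-0.1  0.3 -3.2] grip 54.5
```

View pics/w11.png

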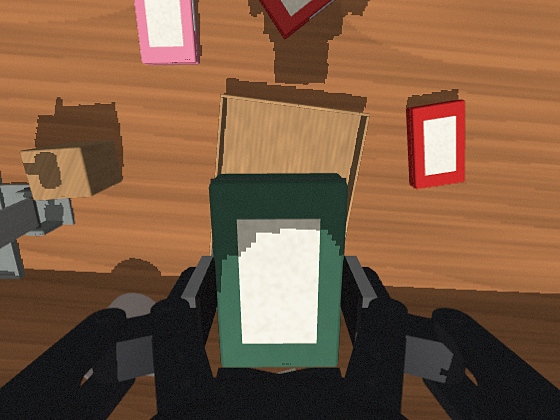

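Call:
apply_moves --pt "5 -0.82 -3.68 0 0" --pt "5 -0.82 -3.68 0 0" --pt "5 -0.82 -3.68 0 0" --pt "5 -0.82 -3.68 0 0" --pt "5 -0.82 -3.68 0 0" --pt "5 -0.82 -3.68 0 0" --pt "5 -0.82 -3.68 0 0" --pt "5 -0.82 -3.68 0 0" --pt "5 -0.82 -3.68 0 0" --pt "5 -0.82 -3.68 0 0" --pt "5 0 0 0 0" --pt "5 0 0 0 0"

```text
time_s: 16.73
eef_pos: [600.7, -190.3, 256.3]
ee_rot: [-0.002, -0.042, 0.999, 0.001]
force: [0.0, 0.9, -3.9]
grip_width: 0.636
```

```bash
python3 - <<'E'
from h import *
go(rk(54,0,80),RY+np.pi/2)
s,p,R,a=tool()
k=K("wrist");im=ctrl.capture("wrist");cv2.imwrite(f"pics/w12.png",im[:,:,::-1])
P=onz("w",[[212,187],[346,184],[341,366],[220,366]],p[2]+2.4,k)
print(((P-p)@R).round(1))
E
```

```text
t 16.73 tcp [ 600.7 -190.3  256.3] yawy 1.655 shift cm [-0.02  0.06 17.63] roll 0.0032 F [ 0.   0.9 -3.9] grip 54.1
[[ 42.3 -27.3  -2.3]
 [ 43.5  26.   -2.2]
 [-44.7  28.7  -2.5]
 [-44.6 -28.6  -2.6]]
```

View pics/w12.png

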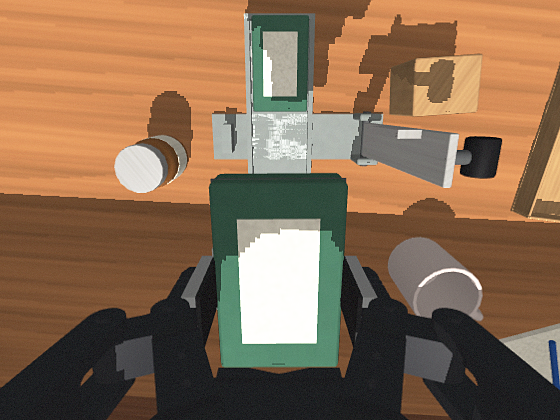

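The tin is centred in the hand, offsets below 1 mm. I'll descend to just above the lane and re-check its lateral position against the lips.

Call:
apply_moves --pt "5 0 0.1 3 0" --pt "5 0 0 3.5 0" --pt "5 0 0 3.5 0" --pt "5 0 0 3.5 0" --pt "5 0 0 3 0" --pt "5 0 0 2 0" --pt "5 0 0 1.5 0" --pt "5 0 0 0 0" --pt "5 0 0 0 0"

```text
time_s: 17.53
eef_pos: [600.9, -186.6, 58.3]
ee_rot: [-0.001, -0.043, 0.999, 0.0]
force: [0.6, -0.0, -1.1]
grip_width: 0.638
```

```bash
python3 - <<'E'
from h import *
go(rk(54,0,24),RY+np.pi/2)
k=K("wrist");np.save("w13.npy",k[2]);im=ctrl.capture("wrist");cv2.imwrite(f"pics/w13.png",im[:,:,::-1])
E
```

```text
t 17.53 tcp [ 600.9 -186.6   58.3] yawy 1.6573 shift cm [ 0.08 -0.28  3.43] roll 0.0055 F [ 0.6 -0.  -1.1] grip 54.3
```

View pics/w13.png

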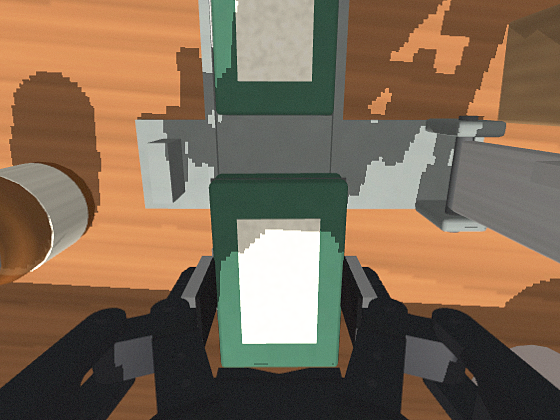

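```bash
python3 - <<'E'
from h import *
crop("pics/w13.png","pics/c13.png",190,0,370,200,4)
E
```

```text
(no output)
```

View pics/c13.png

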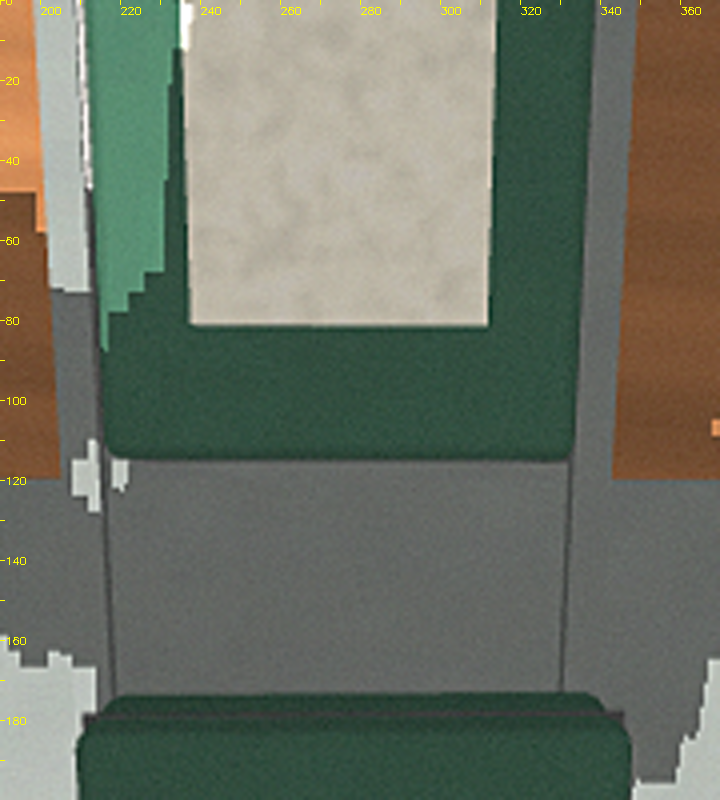

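```bash
python3 - <<'E'
from h import *
k=K("wrist");k=(k[0],k[1],np.load("w13.npy"))
for z in(4,9):
  print(z,inv(onz("w",[[217.3,170],[329.7,170],[214.5,125],[331.5,125]],z,k)).round(1).tolist())
print("lip outer",inv(onz("w",[[199,30],[347.5,30],[203.5,110],[343,110]],9,k)).round(1).tolist())
print("held tin top",inv(onz("w",[[209.5,187],[347.5,187],[341,366],[220,366]],60.7,k)).round(1).tolist(), inv(tool()[1]))
go(rk(54,0,24),RY+np.pi/2)
E
```

```text
4 [[16.3, -32.7], [16.0, 30.6], [-8.4, -33.1], [-8.7, 30.4]]
9 [[15.4, -31.8], [15.1, 29.8], [-8.7, -32.2], [-8.9, 29.6]]
lip outer [[-53.9, -37.5], [-54.2, 35.2], [-16.2, -37.5], [-16.6, 35.2]]
held tin top [[12.6, -25.7], [12.4, 29.2], [99.4, 31.8], [99.7, -25.6]] [55.34221543  2.27132938]
t 17.58 tcp [ 601.5 -187.1   59.4] yawy 1.6568 shift cm [ 0.14 -0.22  3.54] roll 0.005 F [ 0.3 -1.1 -3.4] grip 54.5
```

Lane centre is at y≈-1.1 and the held tin at y≈+2.4 in the same view, so I shift -3.4 mm and come down to just above lip height.

Call:
apply_moves --pt "5 0.15 -0.34 0 0.005" --pt "5 0 0 1 0" --pt "5 0 0 0.8 0" --pt "5 0 0 0.4 0" --pt "5 0 0 0 0" --pt "5 0 0 0 0"

```text
time_s: 18.08
eef_pos: [599.8, -191.2, 35.9]
ee_rot: [-0.0, -0.04, 0.999, 0.0]
force: [-0.2, -1.2, -2.4]
grip_width: 0.64
```

```bash
python3 - <<'E'
from h import *
go(rk(54,-1,24),RY+np.pi/2)
k=K("wrist");np.save("w14.npy",k[2]);im=ctrl.capture("wrist");cv2.imwrite(f"pics/w14.png",im[:,:,::-1])
crop("pics/w14.png","pics/c14.png",170,60,390,220,3)
E
```

```text
t 18.08 tcp [ 599.8 -191.2   35.9] yawy 1.65 shift cm [-0.07  0.07  1.19] roll -0.0018 F [-0.2 -1.2 -2.4] grip 54.4
```

View pics/c14.png

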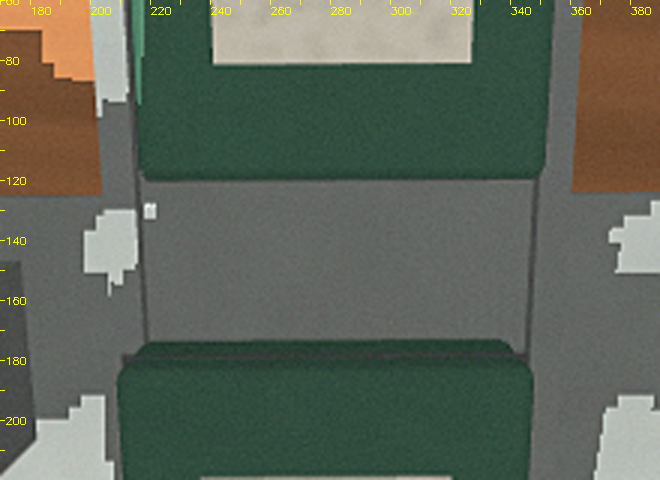

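Lane middle is at column 282, tin middle at ≈279.5, so +1 mm is needed. I'll lower into the lane.

Call:
apply_moves --pt "5 0 0.12 0.3 0" --pt "5 0 0 0.4 0" --pt "5 0 0 0.2 0" --pt "5 0 0 0 0" --pt "5 0 0 0 0"

```text
time_s: 18.55
eef_pos: [599.7, -190.0, 27.1]
ee_rot: [-0.0, -0.04, 0.999, 0.0]
force: [0.3, 0.1, -1.9]
grip_width: 0.64
```

```bash
python3 - <<'E'
from h import *
go(rk(54,-1,23.6),RY+np.pi/2)
k=K("wrist");np.save("w15.npy",k[2]);im=ctrl.capture("wrist");cv2.imwrite(f"pics/w15.png",im[:,:,::-1])
crop("pics/w15.png","pics/c15.png",170,60,390,220,3)
E
```

```text
t 18.55 tcp [ 599.7 -190.    27.1] yawy 1.65 shift cm [-0.06 -0.04  0.35] roll -0.0018 F [ 0.3  0.1 -1.9] grip 54.4
```

View pics/c15.png

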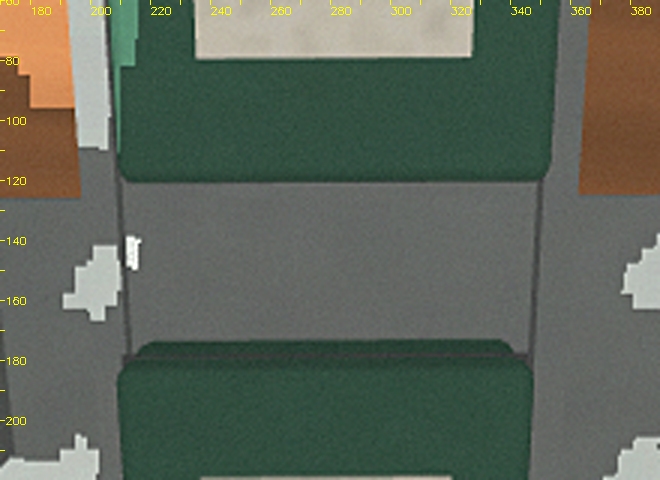

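It is centred (lane mid 280, tin 279.5). Final lowering until a light contact.

Call:
apply_moves --pt "5 0 0 0.15 0" --pt "5 0 0 0.15 0" --pt "5 0 0 0 0" --pt "5 0 0 0 0"

```text
time_s: 18.93
eef_pos: [599.7, -190.1, 24.2]
ee_rot: [-0.0, -0.04, 0.999, 0.0]
force: [0.6, 0.0, -3.2]
grip_width: 0.637
```

Call:
apply_moves --pt "5 0 0 0.1 0" --pt "5 0 0 0 0"

```text
time_s: 19.1
eef_pos: [599.9, -190.2, 23.7]
ee_rot: [0.0, -0.04, 0.999, -0.0]
force: [-1.4, 0.3, 1.1]
grip_width: 0.641
```

Weight is transferring, so I release and rise.

Call:
apply_moves --pt "6 0 0 0.05 0" --pt "6.6 0 0 0 0" --pt "7.2 0 0 0 0" --pt "7.2 0 0 0 0" --pt "7.2 0 0 -1 0" --pt "7.2 0 0 -2 0" --pt "7.2 0 0 -3.3 0" --pt "7.2 0 0 -3.5 0" --pt "7.2 0 0 -3.5 0" --pt "7.2 0 0 -3.5 0" --pt "7.2 0 0 -3.5 0" --pt "7.2 0 0 0 0"

```text
time_s: 20.1
eef_pos: [601.6, -190.9, 234.6]
ee_rot: [0.006, -0.04, 0.999, -0.003]
force: [0.5, 0.5, 1.3]
grip_width: 0.843
```

```bash
python3 - <<'E'
from h import *
go(rk(13,145,220),RY)
k=K("wrist");np.save("w16.npy",k[2]);im=ctrl.capture("wrist");cv2.imwrite(f"pics/w16.png",im[:,:,::-1])
im=ctrl.capture("scene");cv2.imwrite(f"pics/s16.png",im[:,:,::-1]);crop("pics/s16.png","pics/c16.png",90,130,290,280,4)
E
```

```text
t 20.1 tcp [ 601.6 -190.9  234.6] yawy 1.6501 shift cm [ 4.26 14.66  1.3 ] roll 1.5691 F [0.5 0.5 1.3] grip 71.7
```

View pics/w16.png

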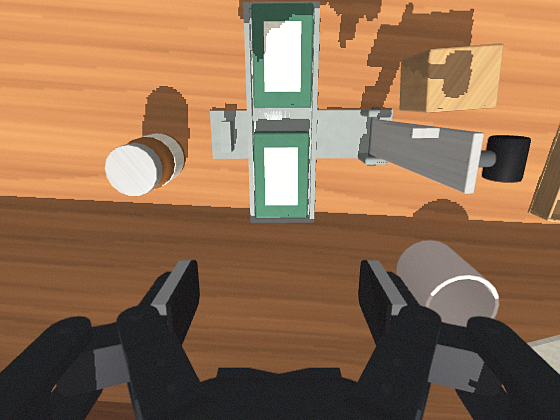

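View pics/c16.png

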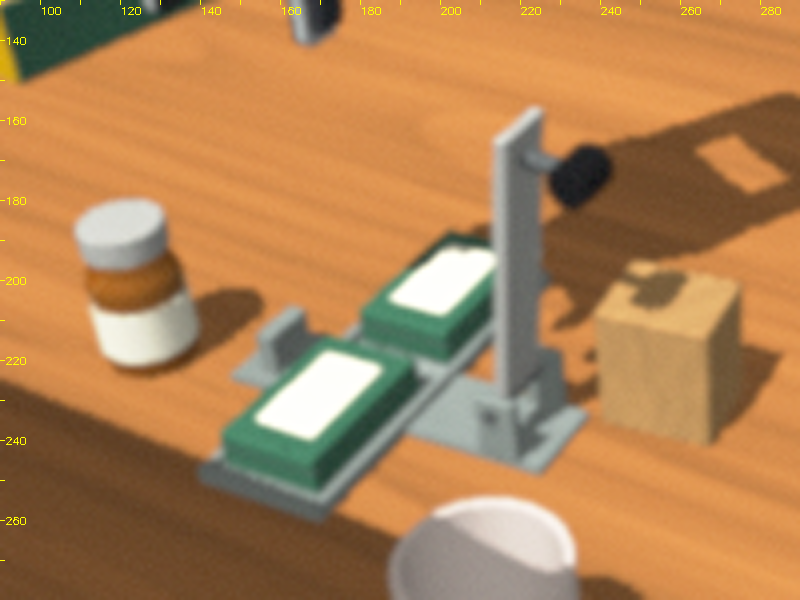

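Both tins lie flat in the lane, the new one behind. I'll check the gap where the flange goes.

```bash
python3 - <<'E'
from h import *
k=K("wrist");k=(k[0],k[1],np.load("w16.npy"));im=cv2.imread("pics/w16.png")
crop("pics/w16.png","pics/c17.png",200,90,370,230,4)
print("newtin top",inv(onz("w",[[256,140],[307,131],[307,217],[257,218]],26,k)).round(1).tolist())
E
```

```text
newtin top [[17.0, -26.7], [8.3, 24.2], [98.7, 26.3], [99.8, -27.5]]
```

View pics/c17.png

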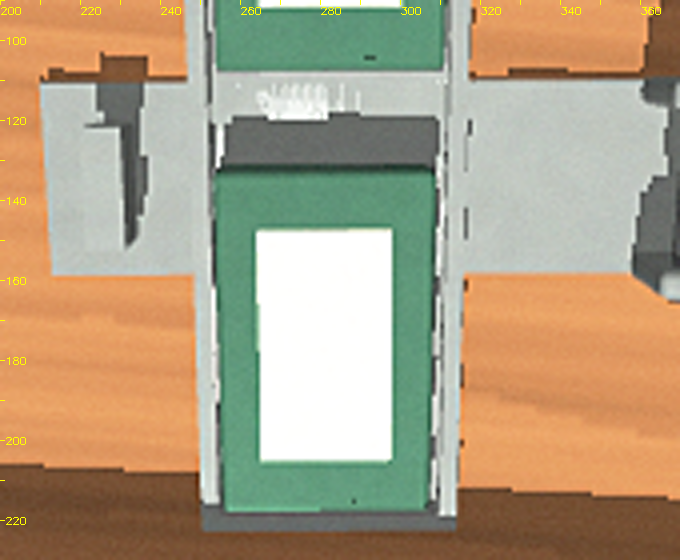

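New tin spans x≈9–99, so it clears the flange (x -4 to 2). Now I turn and return to the knob.

Call:
apply_moves --pt "5 0 0 0 0.12" --pt "5 0 0 0 0.12" --pt "5 0 0 0 0.12" --pt "5 0 0 0 0.12" --pt "5 0 0 0 0.12" --pt "5 0 0 0 0.12" --pt "5 0 0 0 0.12" --pt "5 0 0 0 0.12" --pt "5 0 0 0 0.12" --pt "5 0 0 0 0.12" --pt "5 0 0 0 0.12" --pt "5 0 0 0 0.12"

```text
time_s: 21.2
eef_pos: [599.3, -189.8, 224.3]
ee_rot: [-0.001, 0.631, 0.775, -0.0]
force: [-1.0, -0.0, -0.1]
grip_width: 0.583
```

Call:
apply_moves --pt "5 3 -0.8 0 0.13" --pt "5 3 -0.8 0 0" --pt "5 3 -0.8 0 0" --pt "5 2.5 -0.8 0 0" --pt "5 2.5 -0.8 0 0" --pt "5 0 0 0 0" --pt "5 0 0 0 0"

```text
time_s: 21.78
eef_pos: [543.9, -54.6, 225.1]
ee_rot: [-0.001, 0.676, 0.737, -0.0]
force: [0.4, 0.0, -0.0]
grip_width: 0.587
```

```bash
python3 - <<'E'
from h import *
go([547.2,-48.6,152.5],RY)
k=K("wrist");np.save("w17.npy",k[2]);im=ctrl.capture("wrist");cv2.imwrite(f"pics/w17.png",im[:,:,::-1])
E
```

```text
t 21.78 tcp [543.9 -54.6 225.1] yawy 0.0866 shift cm [0.57 0.39 7.26] roll 0.0056 F [ 0.4  0.  -0. ] grip 49.9
```

View pics/w17.png

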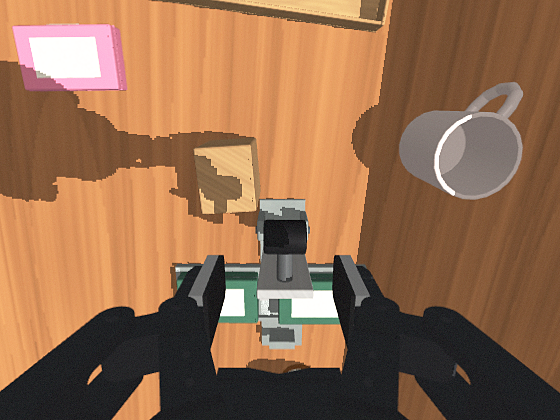

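The knob is at (285,237), slightly right of the pads' middle, which agrees with the computed shift. I'll align and descend.

Call:
apply_moves --pt "5 0.57 0.35 0 0.005" --pt "5 0 0 2 0" --pt "5 0 0 2 0" --pt "5 0 0 1.7 0" --pt "5 0 0 1 0" --pt "5 0 0 0.4 0" --pt "5 0 0 0 0" --pt "5 0 0 0 0"

```text
time_s: 22.5
eef_pos: [548.0, -49.8, 155.4]
ee_rot: [0.0, 0.678, 0.735, 0.0]
force: [-0.5, 0.8, 1.2]
grip_width: 0.584
```

```bash
python3 - <<'E'
from h import *
go([547.2,-48.6,152.5],RY)
im=ctrl.capture("wrist");cv2.imwrite(f"pics/w18.png",im[:,:,::-1])
E
```

```text
t 22.5 tcp [548.  -49.8 155.4] yawy 0.0796 shift cm [ 0.13 -0.07  0.29] roll -0.0014 F [-0.5  0.8  1.2] grip 49.6
```

View pics/w18.png

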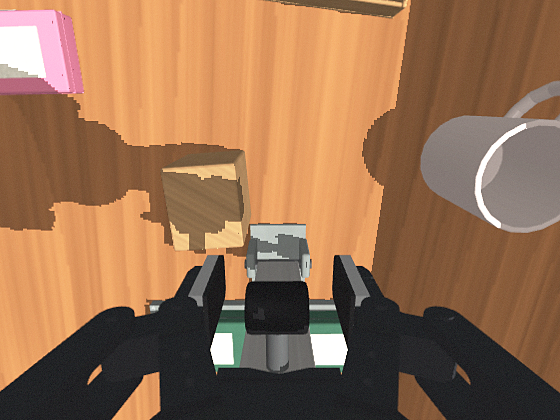

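The knob (277,307) is between the pads. I'll close.

Call:
apply_moves --pt "5 0.1 0 0.25 0" --pt "2 0 0 0 0" --pt "2 0 0 0 0" --pt "2 0 0 0 0" --pt "2 0 0 0 0" --pt "2 0 0 0 0" --squeeze 40

```text
time_s: 23.05
eef_pos: [547.1, -48.5, 152.7]
ee_rot: [-0.0, 0.678, 0.735, -0.0]
force: [-6.0, 0.9, 4.8]
grip_width: 0.297
```

Call:
apply_moves --pt "2 -0.95 0 -0.35 0" --pt "2 -0.97 0 -0.28 0" --pt "2 -0.99 0 -0.21 0" --pt "2 -1.0 0 -0.14 0" --pt "2 -1.01 0 -0.07 0" --pt "2 -1.01 0 0.01 0" --pt "2 -1.01 0 0.08 0" --pt "2 -1.0 0 0.15 0" --pt "2 -0.99 0 0.22 0" --pt "2 -0.97 0 0.29 0" --pt "2 -0.94 0 0.36 0" --pt "2 -0.91 0 0.43 0"

```text
time_s: 24.05
eef_pos: [557.1, -166.8, 147.3]
ee_rot: [0.0, 0.678, 0.735, 0.0]
force: [-0.2, 4.1, 2.3]
grip_width: 0.296
```

```bash
python3 - <<'E'
from h import *
go([563.2,-238.9,53.9],RY)
E
```

```text
t 24.05 tcp [ 557.1 -166.8  147.3] yawy 0.0799 shift cm [-7.23  0.03  9.34] roll -0.0011 F [-0.2  4.1  2.3] grip 25.1
```

Call:
apply_moves --pt "2 -0.88 0 0.5 0" --pt "2 -0.84 0 0.56 0" --pt "2 -0.8 0 0.62 0" --pt "2 -0.75 0 0.67 0" --pt "2 -0.7 0 0.73 0" --pt "2 -0.65 0 0.78 0" --pt "2 -0.59 0 0.82 0" --pt "2 -0.53 0 0.86 0" --pt "2 -0.46 0 0.9 0" --pt "2 -0.4 0 0.93 0" --pt "2 -0.33 0 0.96 0" --pt "2 -0.26 0 0.8 0"

```text
time_s: 25.05
eef_pos: [563.1, -238.5, 55.5]
ee_rot: [0.001, 0.678, 0.735, 0.0]
force: [1.8, 6.2, 39.9]
grip_width: 0.296
```

Call:
apply_moves --pt "2 0 0 0.1 0" --pt "2 0 0 0.1 0" --pt "2 0 0 0 0"

```text
time_s: 25.3
eef_pos: [563.2, -238.6, 55.5]
ee_rot: [0.002, 0.678, 0.735, -0.0]
force: [-1.6, -1.5, 15.3]
grip_width: 0.297
```

```bash
python3 - <<'E'
from h import *
go([563.2,-238.9,53.9],RY)
im=ctrl.capture("scene");cv2.imwrite(f"pics/s19.png",im[:,:,::-1]);crop("pics/s19.png","pics/c19.png",90,130,290,280,4)
E
```

```text
t 25.3 tcp [ 563.2 -238.6   55.5] yawy 0.0802 shift cm [-0.03  0.    0.16] roll -0.0008 F [-1.6 -1.5 15.3] grip 25.2
```

View pics/c19.png

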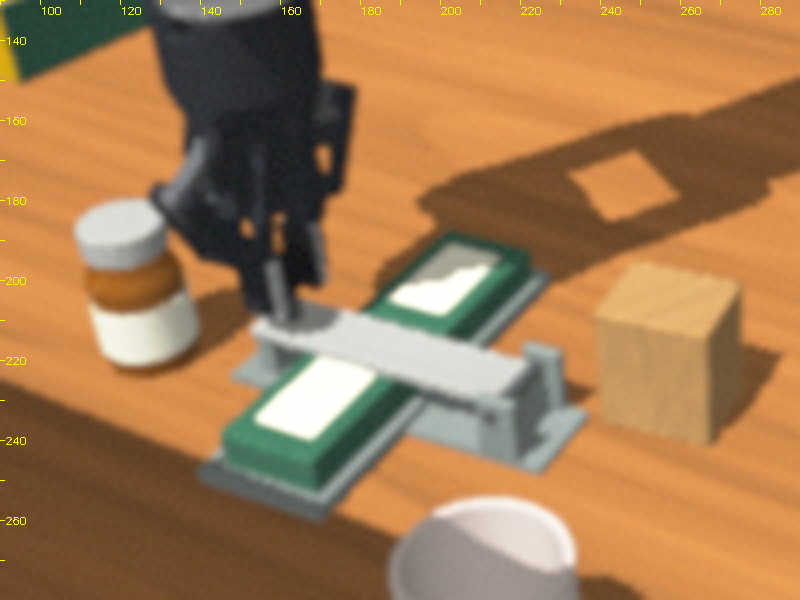

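The bar is down on its post; the force peaked when it met the stop. One more light press to confirm, then I release.

Call:
apply_moves --pt "2 0 0 0.1 0" --pt "2 0 0 0.1 0" --pt "2 0 0 0 0" --pt "2 0 0 0 0"

```text
time_s: 25.68
eef_pos: [563.3, -238.6, 55.3]
ee_rot: [0.002, 0.678, 0.735, -0.0]
force: [-7.3, 0.5, 29.4]
grip_width: 0.295
```

Call:
apply_moves --pt "5 0 0 0 0" --pt "5 0 0 0 0" --pt "5 0 0 0 0" --pt "5 0 0 0 0" --pt "5 0 0 -1.5 0" --pt "5 0 0 -2.5 0" --pt "5 0 0 -3 0" --pt "5 0 0 -3 0" --pt "5 0 0 -3 0" --pt "5 0 0 -3 0" --pt "5 0 0 0 0"

```text
time_s: 26.6
eef_pos: [564.1, -238.3, 217.9]
ee_rot: [0.005, 0.678, 0.735, 0.001]
force: [1.1, -0.2, 1.0]
grip_width: 0.586
```

```bash
python3 - <<'E'
from h import *
go([563.2,-238.9,53.9],RY)
k=K("wrist");im=ctrl.capture("wrist");cv2.imwrite(f"pics/w20.png",im[:,:,::-1])
im=ctrl.capture("scene");cv2.imwrite(f"pics/s20.png",im[:,:,::-1]);crop("pics/s20.png","pics/c20.png",90,130,290,280,4)
crop("pics/w20.png","pics/c21.png",140,0,420,220,2)
E
```

```text
t 26.6 tcp [ 564.1 -238.3  217.9] yawy 0.0803 shift cm [ 0.04 -0.21 16.4 ] roll -0.0007 F [ 1.1 -0.2  1. ] grip 49.8
```

View pics/c20.png

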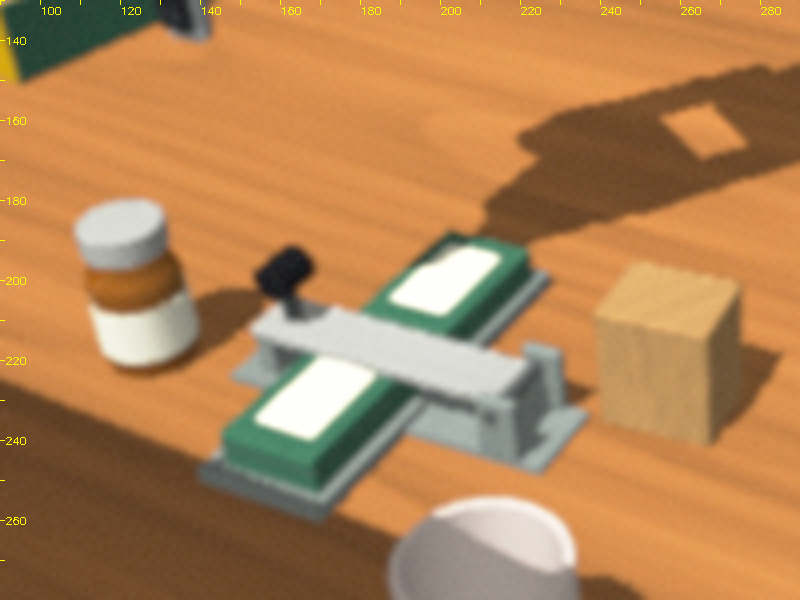

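View pics/w20.png

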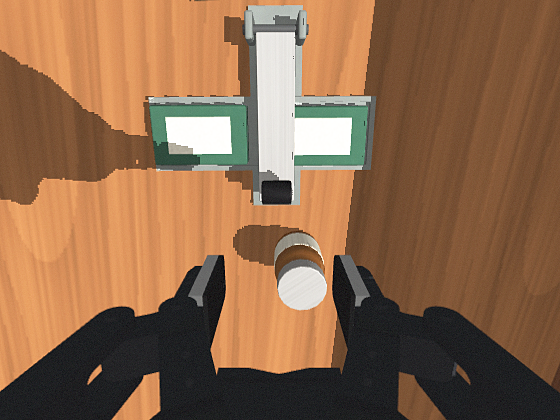

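Knob in the scene view is at (161,198), identical to the start. I'll do one last numeric check of the old tin, then hand in.

```bash
python3 - <<'E'
from h import *
k=K("wrist")
print("old front/lip",inv(onz("w",[[154.5,108],[157,162]],26,k)).round(1).tolist(),inv(onz("w",[[148.5,98],[154,170]],9,k)).round(1).tolist())
a=cv2.imread("pics/scene0.png").astype(int);b=cv2.imread("pics/s20.png").astype(int)
P={"jar":(100,175,140,225),"box":(236,192,275,242),"mug":(185,255,240,325),"round":(345,288,372,312),"knob/bar":(150,188,240,245)}
for n,(x0,y0,x1,y1) in P.items():print(n,np.abs(a-b)[y0:y1,x0:x1].mean().round(1))
crop("pics/w20.png","pics/c22.png",140,85,260,185,6)
E
```

```text
old front/lip [[-99.7, 26.4], [-102.7, -23.1]] [[-110.5, 35.5], [-112.8, -34.0]]
jar 9.4
box 9.1
mug 8.8
round 8.0
knob/bar 18.4
```

View pics/c22.png

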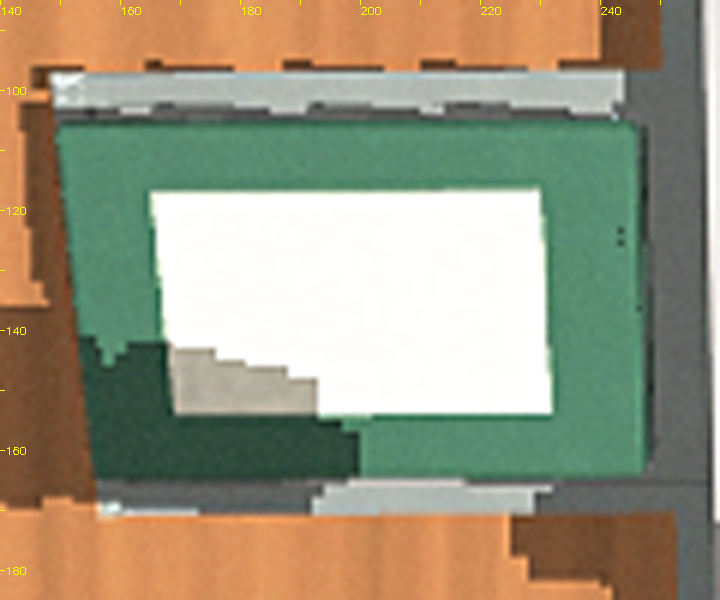

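The old tin's front edge hides the front lip in this view, which fits it lying at the lip (x≈-105). Bystander regions are unchanged. I'll hand in.

```bash
python3 - <<'E'
from rig import ctrl
print(ctrl.finish_job())
E
```

```text
the job is handed in; nothing more can be done
None
```

The rack is restocked and handed in at about 27 s of the 72 s allowed. I swung the bar up to about 1.74 rad by its knob. I pushed the old tin forward until it met the front lip, then laid the new green tin from the carton behind it. Last, I swung the bar down onto its post and backed the gripper off.

- **Tins:** both lie flat in the lane. When I pushed the old tin, the force jumped from 3 N to 12 N at the position where it should meet the lip. The new tin spans rack x about 9 to 99 mm, behind the flange.
- **Bar:** the knob is at the same scene pixel as at the start. A last press of about 29 N moved it by less than 1 mm. It met its stop with a brief wrist reading of about 40 N, well under the 120 N wrist limit.
- **Bystanders:** in the scene pictures, the jar, small box, mug and round tin look the same as at the start. I did not touch the red and pink look-alikes.
- **Disagreements:** my first final estimate put the old tin's front edge at x -100 to -103 mm. Re-reading an enlarged crop gave about -105 mm, which fits the contact force. When the bar reached its stop, the tool read 1.6 mm higher than at the first grip; I took this as a small difference in where the fingers held the knob.

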